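Clear the cutting board and stow the sweeper

TASK

Pick up the wooden bench sweeper by its tube handle and sweep the three navy acrylic offcuts off the raised cutting board into the open scrap bin standing against its edge; move them only with the sweeper, never with the gripper. Then put the sweeper away: push its handle down past the sprung jaw of the clip on the board until it sits fully home and the jaw has closed over it, and let go. Leave the vinyl roll, the tape roll and the jar standing where they are.

Things in the scene. Friction and masses are not known exactly. Their poses are not given: they have to be found in the camera images.
- board: Fixed raised cutting board: grey unit with a white top, 340 mm along its x, 460 mm along its y, top surface 90 mm above its origin (centre of its underside, on the table). The bin stands against its -y end.
- bin: Fixed grey open-topped scrap bin, 340 mm (x) by 190 mm (y) by 80 mm high, walls and floor 4 mm; its rim is 10 mm lower than the board's top and its +y wall stands about 5 mm from the board's -y end. Origin: centre of its underside.
- sweeper: Loose bench sweeper, 220 g, standing on the board. Head 150 mm wide (y), 66 mm high: black rubber foot 44 mm deep (x -22 to +22 mm), 26 mm high, wooden block above. Level round aluminium handle, 20 mm in diameter, its axis 52 mm above the foot, runs along -x from the head to its free end at x = -153 mm. +x is the pushing face. Origin: centre of the foot's underside.
- sweeper_grip (a point): A good place to hold the sweeper: on the handle's axis, 70 mm behind the head's centre (x = -70, y = 0, z = 52 mm in the sweeper's frame).
- clip: Fixed spring clip on the board's top near its +y end, for a 20 mm rod along the clip's x; 24 mm long, 86 mm high, foot plate 36 by 74 mm. Steel cheek at +y, black sprung jaw at -y; a funnel 40 mm wide at the top narrows to 17 mm at the jaw's nose. The rod is pressed straight down some 20 mm past it with 5 to 12 N. Origin: centre of its underside.
- clip_seat (a point): Where the handle's axis lies when fully home in the clip: on the clip's middle line, 52 mm above the board's top, so that the sweeper's foot then stands flat on the board.
- jaw (a joint): Angle of the clip's sprung jaw in rad: 0 closed (as it starts, and again once a rod is home), about 0.07 while a rod passes the nose.
- offcut_bar: Thick navy acrylic offcut, 20 mm thick, about 50 g, lying flat on the board; origin: centre of its underside. z is up. A straight bar, 74 mm (x) by 26 mm (y).
- offcut_angle: Thick navy acrylic offcut, 20 mm thick, about 50 g, lying flat on the board; origin: centre of its underside. z is up. An L shape, 66 mm (x) by 58 mm (y): its foot 22 mm wide along the -y side, its leg 22 mm wide at the -x end.
- offcut_tee: Thick navy acrylic offcut, 20 mm thick, about 50 g, lying flat on the board; origin: centre of its underside. z is up. A T shape, 64 mm (x) by 60 mm (y): the crossbar 22 mm wide at the +x end, the stem 22 mm wide.
- vinyl_roll: Bystander: navy roll of vinyl film standing on end on the table, 100 mm in diameter, 160 mm high. Origin: centre of its underside.
- tape_roll: Bystander: white roll of application tape lying flat on the table, 90 mm in diameter with a 60 mm hole, 50 mm high. Origin: centre of its underside.
- jar: Bystander: jar standing on the table, 70 mm in diameter, 100 mm high. Origin: centre of its underside.
There are look-alikes about, which are no part of the job. Leave any white look-alike of the sweeper alone.

How it is judged:
By the outcome, as a careful person would: the job done as asked, in the order asked, and still so for the second after the job is handed in, with the robot touching nothing.
It also fails if it takes over 45 s, if anything falls off the work surface, if the arm or the gripper's body presses on something with over 40 N, if the wrist force passes 120 N, or if a joint passes its speed limit or range.

ROBOT

A 7-joint arm with a two-finger parallel gripper is mounted at the origin on the work surface. World frame = base frame: x ahead of the robot, y to its left, z up, the work surface at z = 0. Lengths are in m, angles in degrees, forces in N, time in s.
With the tool pointing down it reaches from about 0.4 to 0.875 m from the base axis. Payload 19.3 kg.
Tool frame: the origin (TCP) lies at the very end of the fingers, on their centre line; the grasp point (between the pads) lies 19 mm behind it (bot.grip_depth is the distance from the TCP to the grasp point, in m); x points along the fingers, y is the direction in which the jaws open and shut, and the axes are right-handed (so a half turn about x gives the same grasp; the last joint's range is limited). The gripper opens to 85 mm and grips with 20 to 120 N. Pads are 22 mm wide; open, the fingers measure 114 mm over their backs; the gripper's body (76 mm by 85 mm) begins 54 mm behind the grasp point. The pads swing forward as they close: fully open they stand 13 mm farther back than shut.
Start: joints at [-81.028, 29.874, -2.08, 91.645, 1.215, 58.505, -6.463], TCP at [0.141, 0.609, 0.231] pointing down, gripper open.
Joint ranges: [-166.77, 166.77], [-17.47, 122.26], [-85.68, 81.53], [9.62, 139.38], [-72.42, 252.41], [9.2, 110.78], [-144.41, 144.41]. Speed limits (degrees/s): [108.29, 108.29, 136.94, 136.94, 172.46, 172.46, 172.46].

INTERFACE

Orientations are given as [roll, pitch, yaw] about the fixed x, y, z axes, in that order (R = Rz(yaw) Ry(pitch) Rx(roll)).
In Python, from workcell import bot gives the robot as it stands.
- The arm moves only by the tool servo_tool, never from a script. Its argument "targets" is a list of rows, each an object of numbers: "x", "y", "z": the shift along the tool's x, y, z in m; "spin": the turn about the tool's x in degrees; "claw": the finger opening in m, from 0 to 0.0854. In form: [{"x": .., "y": .., "z": .., "spin": .., "claw": ..}, ...]. A call has 1 to 10 rows; each row shifts and turns the commanded pose from where the row before left it, along the tool's axes as they then stand; what a row does not reach is not made up. A row lasts 1/10 s, in which the tool goes at most 50 mm and 8.59 degrees, less where a joint would pass 70% of its speed; a pose out of reach is approached as far as the arm can. A call is refused whole if a number of a shift passes 0.05 or a number of a turn 8.59, either way. A call with a gripper value outside its range is refused whole. The fingers move at their own pace and stop on an object; "squeeze" is the grip in N (left out, the last holds). Time passes only in rows, so rows that do not move let the fingers close. It gives the time, the measured TCP pose, the force and the opening at its end, in the units of the state.
- bot.get_state(): the state, without advancing time (a new reading comes with each control period).
- bot.get_image(name): name is "scene" or "top"; returns the picture (384x512x3 uint8, blue, green, red); there is no depth.
- bot.camera_params(name): a dict with "fov_y" (degrees; the focal length in pixels is half the picture's height over the tangent of half this angle, whatever the lens; pixels are square), "cx", "cy" (the principal point, pixels), "k1" (the pictures are not rectified: a ray, as slopes to the right and down, at radius r is drawn at 1 + k1 r^2 times it, then the intrinsics apply), "R" (3x3) and "t" (3): a world point X has camera coordinates R X + t. Camera axes: x right, y down, z forward; pixel columns grow to the right and rows downward; lengths in m; the calibration is good to about 2 mm. A picture is of the moment at which its call begins. camera_params takes no time and is no camera call.
- bot.finish_job(): hands the job in, once; it reports no verdict.
Trained networks look in the newest picture that a camera, given by its name, has taken for a name from the list of things; names that differ only in an ending like _2 or _b are one class to them, and where a whole thing is asked for, a point or a joint stands for the part that bears it (a point fixed in the world has none). Each returns a list of dicts, best first, with "conf" (0 to 1); they miss things now and then, are a little off and sometimes report something else, mostly with a low value. They report only what shows in the picture. A call takes as long as a camera call. They do not tell look-alikes from the thing itself.
- bot.find_in(camera, label): "box" ([left, top, right, bottom] in pixels, round what is visible of it).
The state is a dict: "time": time; "q": joint angles; "qvel": joint speeds; "effort": joint torques, N m; "ee_pos": TCP position; "tool_rot": TCP orientation; "contact_force": force on the tool from outside, world axes, zero at the start; "torque": the same for the moment, N m; "width": finger opening in m.
Only numpy, scipy, OpenCV 4.12 (cv2) and the standard library are available. Lean on these libraries where they do the work, as an engineer would, in place of code of your own. Each camera call takes 0.05 s, during which the arm holds its last target. There are 200 camera calls.

## Working session

There is one attempt and no reset: what is moved stays moved. The work goes in short steps, Python scripts to look and compute and a tool call to move; the robot and the scene stay as the last step left them, time stands still between calls to the robot, and variables do not carry over. Pictures are saved under pics/ and viewed, about 8 in all and at most 12, crops included, and the job is handed in when it is done.

Besides the shell and the picture viewer there is one more tool, called after "Request:" as name([rows], argument=value, ...), one row to a line, values as JSON. servo_tool: Moves the arm, as the interface text tells. Its arguments: {"type":"object","properties":{"targets":{"type":"array","items":{"type":"object","properties":{"x":{"type":"number"},"y":{"type":"number"},"z":{"type":"number"},"spin":{"type":"number"},"claw":{"type":"number"}}}},"squeeze":{"type":"number"}},"required":["targets"]}

```bash
mkdir -p pics; ls
python3 - <<'E'
from workcell import bot
import cv2,json
for c in("scene","top"):
    cv2.imwrite(f"pics/{c}0.png",bot.get_image(c)); p=bot.camera_params(c); print(c,p)
    for l in ["board","bin","sweeper","clip","offcut_bar","offcut_angle","offcut_tee","vinyl_roll","tape_roll","jar"]:
        print(l,[(d["conf"],[round(v) for v in d["box"]]) for d in bot.find_in(c,l)][:4])
print(bot.get_state())
E
```

```text
pics
scene {'fov_y': 45.562203370473874, 'cx': 257.88288511660704, 'cy': 189.57209176079513, 'k1': 0.018644824640540902, 'R': array([[ 0.84560548,  0.5337093 ,  0.01028381],
       [ 0.36795034, -0.56880458, -0.73557726],
       [-0.38673495,  0.62579209, -0.67736279]]), 't': array([-0.41518198, -0.12036942,  1.71358365])}
board [(0.6, [186, 144, 348, 283])]
bin [(0.62, [147, 225, 288, 334]), (0.48, [190, 142, 348, 284])]
sweeper [(0.91, [91, 190, 155, 241]), (0.66, [276, 144, 328, 196]), (0.51, [189, 143, 347, 281]), (0.44, [282, 115, 307, 137])]
clip [(0.82, [260, 123, 278, 146])]
offcut_bar [(0.55, [265, 213, 285, 238])]
offcut_angle [(0.7, [213, 192, 237, 217]), (0.42, [266, 215, 284, 239])]
offcut_tee [(0.72, [250, 194, 270, 212]), (0.26, [284, 114, 310, 140])]
vinyl_roll [(0.71, [100, 259, 155, 329]), (0.35, [282, 116, 306, 139])]
tape_roll [(0.94, [280, 114, 309, 139]), (0.74, [101, 258, 156, 330]), (0.52, [189, 145, 348, 281])]
jar [(0.9, [350, 200, 377, 236])]
top {'fov_y': 52.97982429875645, 'cx': 256.02904756323966, 'cy': 192.7618347766384, 'k1': -0.0794174677066446, 'R': 
[... 703 characters left out ...]
 127]), (0.41, [168, 211, 182, 235])]
{'time': 1.1, 'q': array([-81.02954982,  29.87355837,  -2.07823089,  91.64491764,
         1.21529115,  58.50407972,  -6.46247204]), 'qvel': array([-0.04190699,  0.03693875,  0.0552766 , -0.08738794,  0.07894266,
        0.0368624 , -0.03247958]), 'effort': array([ 5.17481158e-05, -9.26826310e+01,  1.97764702e+00, -3.70243907e+01,
        1.78956916e-02,  1.46135426e-03, -2.69549366e-05]), 'ee_pos': array([0.14055721, 0.60898371, 0.23129412]), 'tool_rot': array([-17.13358077,  89.99863196, -30.12922445]), 'contact_force': array([ 0.20895943, -0.04462184, -0.84970829]), 'torque': array([-0.00421428, -0.00461534,  0.02378728]), 'width': 0.0853014032860656}
```

Run:
```python
import cv2
a=cv2.imread("pics/top0.png")[80:310,95:415]; cv2.imwrite("pics/t1.png",cv2.resize(a,None,fx=2.5,fy=2.5,interpolation=cv2.INTER_CUBIC))
a=cv2.imread("pics/scene0.png")[90:345,80:400]; cv2.imwrite("pics/s1.png",cv2.resize(a,None,fx=2.35,fy=2.35,interpolation=cv2.INTER_CUBIC))
```

```text
(no output)
```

View pics/t1.png

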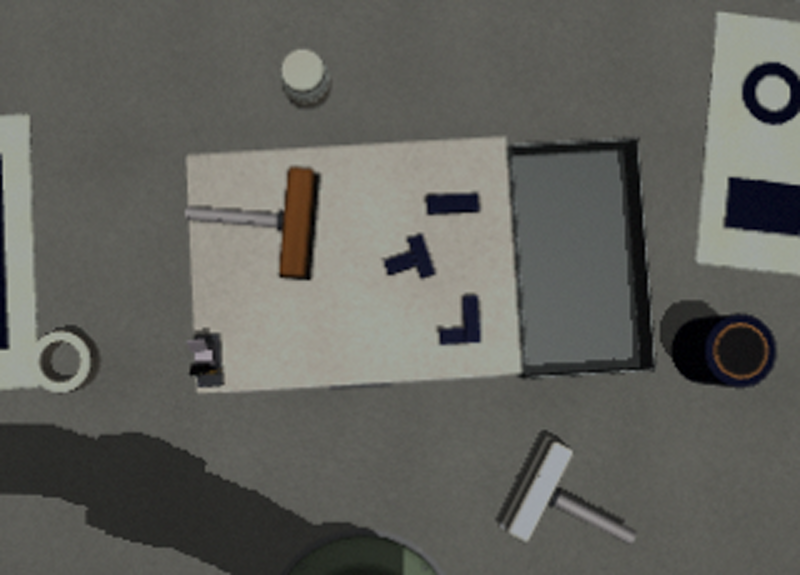

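View pics/s1.png

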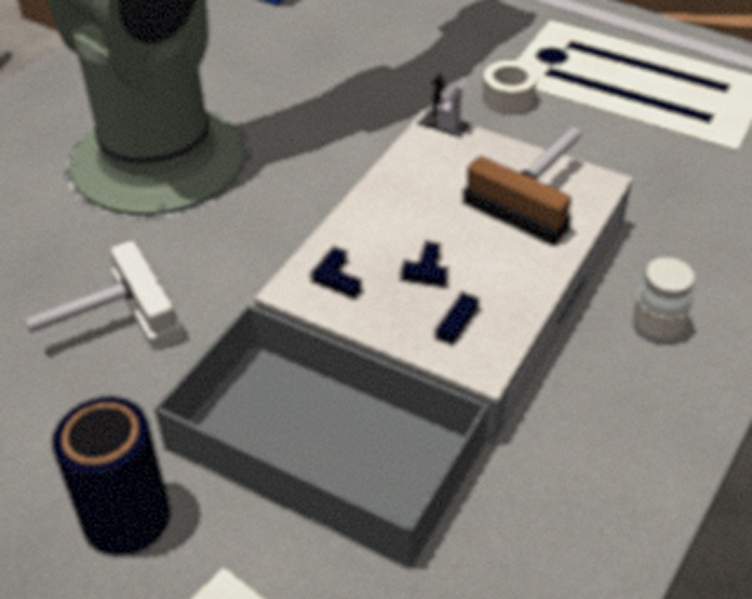

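```bash
cat > h.py <<'E'
import numpy as np, cv2
from workcell import bot
def cam(c):
    p=bot.camera_params(c); f=192/np.tan(np.radians(p["fov_y"]/2)); return p,f,np.array(p["R"]),np.array(p["t"])
def ray(c,uv):
    p,f,R,t=cam(c); uv=np.atleast_2d(uv).astype(float)
    d=(uv-[p["cx"],p["cy"]])/f; s=d.copy()
    for _ in range(20): s=d/(1+p["k1"]*(s**2).sum(1,keepdims=True))
    return -R.T@t, np.c_[s,np.ones(len(s))]@R
def onz(c,uv,z):
    o,d=ray(c,uv); return o+d*((z-o[2])/d[:,2:])
def proj(c,X):
    p,f,R,t=cam(c); q=np.atleast_2d(X)@R.T+t; s=q[:,:2]/q[:,2:]
    return s*(1+p["k1"]*(s**2).sum(1,keepdims=True))*f+[p["cx"],p["cy"]]
def tri(uv1,uv2):
    A=[];b=[]
    for c,uv in(("top",uv1),("scene",uv2)):
        o,d=ray(c,uv); d=d[0]/np.linalg.norm(d); P=np.eye(3)-np.outer(d,d); A.append(P);b.append(P@o)
    return np.linalg.lstsq(np.vstack(A),np.hstack(b),rcond=None)[0]
E
python3 - <<'E'
from h import *
np.set_printoptions(precision=4,suppress=True)
zt=lambda X:(np.array(X,float)+.5)/2.5-.5+[95,80]
zs=lambda X:(np.array(X,float)+.5)/2.35-.5+[80,90]
print("board top",onz("top",zt([(187,155),(506,137),(520,374),(197,392)]),.09)[:,:2])
print("board scene",onz("scene",zs([(425,115),(631,180),(495,396),(257,303)]),.09)[:,:2])
for c,o,n in(("top",(95,80),0),("scene",(80,90),1)):
    im=cv2.imread(f"pics/{c}0.png").astype(int); b,g,r=im[...,0],im[...,1],im[...,2]
    wood=((r-b)>45).astype(np.uint8)
    B=[169,147,245,194] if c=="top" else [272,144,330,200]
    m=np.zeros_like(wood);m[B[1]-3:B[3]+3,B[0]-3:B[2]+3]=wood[B[1]-3:B[3]+3,B[0]-3:B[2]+3]
    if c=="top":
        pts=np.argwhere(m)[:,::-1]; X=onz(c,pts,.156)[:,:2].astype(np.float32); print(c,"head",len(pts),cv2.minAreaRect(X))
    poly=proj(c,np.c_[onz("top",zt([(187,155),(506,137),(520,374),(197,392)]),.09)]).astype(np.int32)
    bm=np.zeros_like(wood);cv2.fillPoly(bm,[poly],1); bm=cv2.erode(bm,np.ones((5,5)))
    dk=((im.sum(2)<190)&(bm>0)).astype(np.uint8)
    k,l,s,ce=cv2.connectedComponentsWithStats(dk)
    for i in range(1,k):
        if s[i,4]<40: continue
        P=np.argwhere(l==i)[:,::-1]
        if c=="top":
            X=onz(c,P,.11)[:,:2].astype(np.float32); print(c,"dark",s[i],X.min(0),X.max(0),X.mean(0))
print("handle",onz("top",zt([(188,213),(276,220)]),.142)[:,:2])
for c,x,y in(("top",160,200),("scene",245,110)):
    a=cv2.imread(f"pics/{c}0.png")[y:y+45,x:x+50]; cv2.imwrite(f"pics/c_{c}.png",cv2.resize(a,None,fx=8,fy=8,interpolation=cv2.INTER_CUBIC))
a=np.hstack([cv2.imread("pics/c_top.png"),cv2.imread("pics/c_scene.png")]);cv2.imwrite("pics/clip.png",a)
E
```

```text
board top [[ 0.6881  0.2593]
 [ 0.7214 -0.1982]
 [ 0.3823 -0.2202]
 [ 0.3505  0.2352]]
board scene [[ 0.3577  0.2277]
 [ 0.6893  0.2561]
 [ 0.7178 -0.1944]
 [ 0.3912 -0.2268]]
top head 400 ((0.5864074230194092, 0.09369449317455292), (0.03194112703204155, 0.14436550438404083), 86.1972427368164)
top dark [206 147  17  45 501] [0.5118 0.0685] [0.6672 0.1237] [0.5841 0.0944]
top dark [265 157  22   9 155] [ 0.6061 -0.1571] [ 0.6356 -0.0831] [ 0.6203 -0.1197]
top dark [249 174  20  17 175] [ 0.5179 -0.0948] [ 0.5742 -0.0282] [ 0.5411 -0.0647]
top dark [270 198  17  20 179] [ 0.4241 -0.1587] [ 0.491  -0.1028] [ 0.4511 -0.1391]
top dark [174 213  10  22 139] [0.3602 0.1984] [0.4332 0.2315] [0.3941 0.2132]
handle [[0.5971 0.244 ]
 [0.5891 0.1228]]
```

View pics/clip.png

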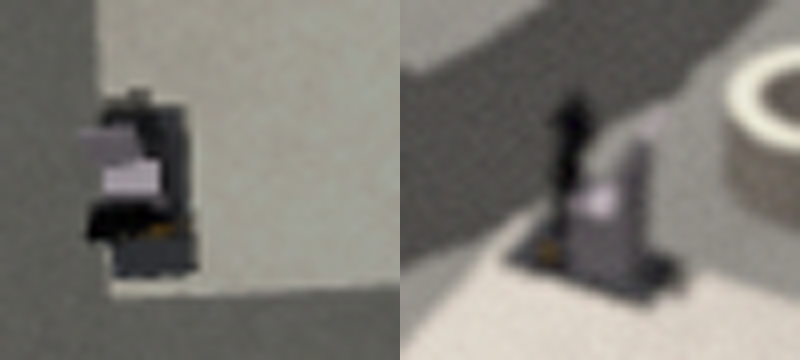

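```bash
cat >> h.py <<'E'
def th(s): return s["tool_rot"][0]-s["tool_rot"][2]
def plan(wps,start=None):
    """wps: (x,y,z,theta,n). rows in tool axes, rounded; prints expected end"""
    import json
    if start is None:
        s=bot.get_state(); start=(*s["ee_pos"],th(s))
    p=np.array(start[:3]);t=start[3];out=[]
    for *g,n in wps:
        g=np.array(g)
        for k in range(n):
            d=(g[:3]-p)/(n-k); dt=(g[3]-t)/(n-k); a=np.radians(t); y=np.array([np.sin(a),np.cos(a),0]); z=np.array([np.cos(a),-np.sin(a),0])
            r=dict(x=round(-d[2],3),y=round(d@y,3),z=round(d@z,3),spin=round(dt,1)); out.append({k:v for k,v in r.items() if v})
            p=p+np.array([0,0,-1])*r["x"]+y*r["y"]+z*r["z"]; t+=r["spin"]
    for i in range(0,len(out),10): print(json.dumps(out[i:i+10]))
    print("end",p.round(4),round(t,2))
E
python3 - <<'E'
from h import *
np.set_printoptions(precision=4,suppress=True)
z8=lambda X,o:(np.array(X,float)+.5)/8-.5+o
P=onz("top",z8([(103,104),(187,104),(195,273),(113,279)],[160,200]),.093)[:,:2]; print(P,P.mean(0),P[1]-P[2],P[0]-P[3])
# scene plate corners: left, front(bottom), right
print("scene plate",onz("scene",z8([(103,258),(243,303),(290,272)],[245,110]),.093)[:,:2])
c=P.mean(0); 
for yaw in (-86,):
    a=np.radians(yaw);ex=np.array([np.cos(a),np.sin(a)]);ey=np.array([-ex[1],ex[0]])
    for n,(x,y,z) in {"seat":(0,0,.142),"top+20":(0,.02,.176),"top-20":(0,-.02,.176),"seatfront":(.012,0,.142),"chk":(.012,.02,.176),"jw":(.012,-.02,.176)}.items():
        w=np.r_[c+ex*x+ey*y,z]
        print(n,(proj("top",w)[0]-[160,200]+.5)*8,(proj("scene",w)[0]-[245,110]+.5)*8)
s=bot.get_state();print(th(s))
plan([(.592,.1635,.231,93.8,16),(.592,.1635,.123,93.8,4)])
E
```

```text
[[0.4347 0.2405]
 [0.4353 0.2033]
 [0.3611 0.198 ]
 [0.3579 0.2341]] [0.3972 0.219 ] [0.0741 0.0053] [0.0768 0.0064]
scene plate [[0.3605 0.202 ]
 [0.4299 0.2078]
 [0.4359 0.2387]]
seat [128.3412 191.7675] [196.3082 176.1559]
top+20 [110.2707 144.4027] [239.8553 124.2848]
top-20 [114.5385 241.2431] [157.362   98.4986]
seatfront [156.4873 190.2535] [183.6971 190.2322]
chk [139.1314 142.8442] [227.2184 138.3748]
jw [143.4491 239.6974] [144.4279 112.3383]
12.995643680253242
[{"y": -0.021, "z": 0.034, "spin": 5.1}, {"y": -0.018, "z": 0.035, "spin": 5.0}, {"y": -0.015, "z": 0.037, "spin": 5.1}, {"y": -0.011, "z": 0.038, "spin": 5.0}, {"y": -0.008, "z": 0.039, "spin": 5.1}, {"y": -0.004, "z": 0.039, "spin": 5.0}, {"y": -0.001, "z": 0.04, "spin": 5.1}, {"y": 0.003, "z": 0.04, "spin": 5.0}, {"y": 0.006, "z": 0.039, "spin": 5.1}, {"y": 0.01, "z": 0.038, "spin": 5.0}]
[{"y": 0.013, "z": 0.037, "spin": 5.1}, {"y": 0.016, "z": 0.036, "spin": 5.0}, {"y": 0.019, "z": 0.035, "spin": 5.1}, {"y": 0.022, "z": 0.033, "spin": 5.0}, {"y": 0.025, "z": 0.031, "spin": 5.1}, {"y": 0.028, "z": 0.028, "spin": 5.0}, {"x": 0.027}, {"x": 0.027}, {"x": 0.027}, {"x": 0.027}]
end [0.5923 0.1639 0.1233] 93.8
```

Request:
servo_tool([
  {"y": -0.021,"z": 0.034,"spin": 5.1,"claw": 0.085},
  {"y": -0.018,"z": 0.035,"spin": 5.0},
  {"y": -0.015,"z": 0.037,"spin": 5.1},
  {"y": -0.011,"z": 0.038,"spin": 5.0},
  {"y": -0.008,"z": 0.039,"spin": 5.1},
  {"y": -0.004,"z": 0.039,"spin": 5.0},
  {"y": -0.001,"z": 0.04,"spin": 5.1},
  {"y": 0.003,"z": 0.04,"spin": 5.0},
  {"y": 0.006,"z": 0.039,"spin": 5.1},
  {"y": 0.01,"z": 0.038,"spin": 5.0},
], squeeze=60)

```text
schema error: expected keys x, y, z, spin, claw
```

Request:
servo_tool([
  {"y": 0.013,"z": 0.037,"spin": 5.1},
  {"y": 0.016,"z": 0.036,"spin": 5.0},
  {"y": 0.019,"z": 0.035,"spin": 5.1},
  {"y": 0.022,"z": 0.033,"spin": 5.0},
  {"y": 0.025,"z": 0.031,"spin": 5.1},
  {"y": 0.028,"z": 0.028,"spin": 5.0},
  {},
  {},
])

```text
schema error: expected keys x, y, z, spin, claw
```

Run:
```python
from h import *
s=bot.get_state();print(s["time"],s["ee_pos"],s["tool_rot"],th(s),s["contact_force"])
plan([(.592,.1635,.123,93.8,4)])
```

```text
1.1 [0.14055721 0.60898371 0.23129412] [-17.13358077  89.99863196 -30.12922445] 12.995643680253242 [ 0.20895943 -0.04462184 -0.84970829]
[{"x": 0.027, "y": -0.083, "z": 0.135, "spin": 20.2}, {"x": 0.027, "y": -0.031, "z": 0.155, "spin": 20.2}, {"x": 0.027, "y": 0.024, "z": 0.157, "spin": 20.2}, {"x": 0.027, "y": 0.077, "z": 0.139, "spin": 20.2}]
end [0.5922 0.1636 0.1233] 93.8
```

All keys are needed in every row.

Request:
servo_tool([
  {"x": 0,"y": -0.021,"z": 0.034,"spin": 5.1,"claw": 0.085},
  {"x": 0,"y": -0.018,"z": 0.035,"spin": 5.0,"claw": 0.085},
  {"x": 0,"y": -0.015,"z": 0.037,"spin": 5.1,"claw": 0.085},
  {"x": 0,"y": -0.011,"z": 0.038,"spin": 5.0,"claw": 0.085},
  {"x": 0,"y": -0.008,"z": 0.039,"spin": 5.1,"claw": 0.085},
  {"x": 0,"y": -0.004,"z": 0.039,"spin": 5.0,"claw": 0.085},
  {"x": 0,"y": -0.001,"z": 0.04,"spin": 5.1,"claw": 0.085},
  {"x": 0,"y": 0.003,"z": 0.04,"spin": 5.0,"claw": 0.085},
  {"x": 0,"y": 0.006,"z": 0.039,"spin": 5.1,"claw": 0.085},
  {"x": 0,"y": 0.01,"z": 0.038,"spin": 5.0,"claw": 0.085},
], squeeze=60)

```text
time: 2.1
ee_pos: [0.4241, 0.3294, 0.2315]
tool_rot: [120.1, 90.0, 56.4]
contact_force: [-0.2, 0.2, -0.4]
width: 0.0848
```

Request:
servo_tool([
  {"x": 0,"y": 0.013,"z": 0.037,"spin": 5.1,"claw": 0.085},
  {"x": 0,"y": 0.016,"z": 0.036,"spin": 5.0,"claw": 0.085},
  {"x": 0,"y": 0.019,"z": 0.035,"spin": 5.1,"claw": 0.085},
  {"x": 0,"y": 0.022,"z": 0.033,"spin": 5.0,"claw": 0.085},
  {"x": 0,"y": 0.025,"z": 0.031,"spin": 5.1,"claw": 0.085},
  {"x": 0,"y": 0.028,"z": 0.028,"spin": 5.0,"claw": 0.085},
  {"x": 0,"y": 0,"z": 0,"spin": 0,"claw": 0.085},
])

```text
time: 2.8
ee_pos: [0.5952, 0.159, 0.2313]
tool_rot: [39.1, 89.8, -55.2]
contact_force: [-1.5, -0.1, -0.9]
width: 0.0854
```

```bash
sed -i 's/out.append(.*$/out.append({**r,"claw":CL})/; s/def plan(wps,start=None)/def plan(wps,start=None,CL=0.0)/' h.py
python3 - <<'E'
from h import *
s=bot.get_state();print(s["time"],s["ee_pos"],s["tool_rot"],th(s),s["contact_force"])
plan([(.592,.1635,.123,93.8,4)],CL=.085)
E
```

```text
2.8 [0.59517237 0.15903222 0.23130797] [ 39.13967634  89.83771412 -55.16425009] 94.30392642942714 [-1.49654277 -0.10168416 -0.89878008]
[{"x": 0.027, "y": -0.001, "z": -0.001, "spin": -0.1, "claw": 0.085}, {"x": 0.027, "y": -0.001, "z": -0.001, "spin": -0.1, "claw": 0.085}, {"x": 0.027, "y": -0.001, "z": -0.001, "spin": -0.2, "claw": 0.085}, {"x": 0.027, "y": -0.0, "z": -0.001, "spin": -0.1, "claw": 0.085}]
end [0.5925 0.1632 0.1233] 93.8
```

Request:
servo_tool([
  {"x": 0.027,"y": 0,"z": 0,"spin": 0,"claw": 0.085},
  {"x": 0.027,"y": 0,"z": 0,"spin": 0,"claw": 0.085},
  {"x": 0.027,"y": 0,"z": 0,"spin": 0,"claw": 0.085},
  {"x": 0.027,"y": 0,"z": 0,"spin": 0,"claw": 0.085},
  {"x": 0,"y": 0,"z": 0,"spin": 0,"claw": 0.085},
  {"x": 0,"y": 0,"z": 0,"spin": 0,"claw": 0.085},
])

```text
time: 3.4
ee_pos: [0.5924, 0.1639, 0.1239]
tool_rot: [-38.5, 90.0, -132.2]
contact_force: [0.3, -0.7, -0.1]
width: 0.0856
```

Run:
```python
from h import *
s=bot.get_state();print(s["time"],s["ee_pos"],s["tool_rot"],th(s),s["contact_force"])
a,b=bot.get_image("scene"),bot.get_image("top")
f=lambda i,y,x:cv2.resize(i[y:y+110,x:x+110],None,fx=3.6,fy=3.6,interpolation=cv2.INTER_CUBIC)
cv2.imwrite("pics/pre.png",np.hstack([f(a,110,250),f(b,120,160)]))
```

```text
3.4 [0.59241695 0.16389495 0.12386086] [ -38.45614522   89.98461213 -132.24759787] 93.79145265267667 [ 0.28907983 -0.72201697 -0.09696066]
```

View pics/pre.png

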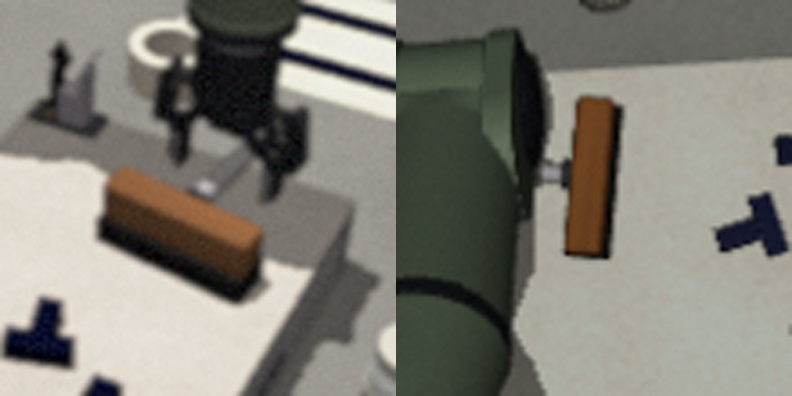

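The open fingers straddle the handle (scene view, around pixel 225,175), and the sweeper is undisturbed. Closing now.

Request:
servo_tool([
  {"x": 0,"y": 0,"z": 0,"spin": 0,"claw": 0.0},
  {"x": 0,"y": 0,"z": 0,"spin": 0,"claw": 0.0},
  {"x": 0,"y": 0,"z": 0,"spin": 0,"claw": 0.0},
  {"x": 0,"y": 0,"z": 0,"spin": 0,"claw": 0.0},
  {"x": 0,"y": 0,"z": 0,"spin": 0,"claw": 0.0},
  {"x": 0,"y": 0,"z": 0,"spin": 0,"claw": 0.0},
  {"x": 0,"y": 0,"z": 0,"spin": 0,"claw": 0.0},
  {"x": 0,"y": 0,"z": 0,"spin": 0,"claw": 0.0},
], squeeze=80)

```text
time: 4.3
ee_pos: [0.5923, 0.164, 0.1234]
tool_rot: [175.3, 90.0, 81.5]
contact_force: [-1.4, 2.2, 3.8]
width: 0.018
```

Run:
```python
from h import *
s=bot.get_state();print(s["time"],s["ee_pos"],th(s),s["contact_force"],s["torque"],s["width"])
```

```text
4.3 [0.59232615 0.16401725 0.12338543] 93.79636057346133 [-1.40193776  2.22469833  3.83303552] [ 0.28699821  0.36266504 -0.16669386] 0.01798134723609096
```

Run:
```python
from h import *
L=lambda y,l:l-.07*y
plan([(.5923,.164,.1255,93.8,1),(L(.12,.5705),.12,.1255,86,4),(L(-.15,.5705),-.15,.1255,86,15)])
```

```text
[{"x": -0.002, "y": -0.0, "z": 0.0, "spin": 0.0, "claw": 0.0}, {"x": -0.0, "y": -0.007, "z": 0.011, "spin": -1.9, "claw": 0.0}, {"x": -0.0, "y": -0.007, "z": 0.011, "spin": -2.0, "claw": 0.0}, {"x": -0.0, "y": -0.008, "z": 0.011, "spin": -1.9, "claw": 0.0}, {"x": -0.0, "y": -0.008, "z": 0.011, "spin": -2.0, "claw": 0.0}, {"x": -0.0, "y": 0.0, "z": 0.018, "spin": 0.0, "claw": 0.0}, {"x": -0.0, "y": 0.0, "z": 0.018, "spin": 0.0, "claw": 0.0}, {"x": -0.0, "y": 0.0, "z": 0.018, "spin": 0.0, "claw": 0.0}, {"x": -0.0, "y": 0.0, "z": 0.018, "spin": 0.0, "claw": 0.0}, {"x": -0.0, "y": 0.0, "z": 0.018, "spin": 0.0, "claw": 0.0}]
[{"x": -0.0, "y": 0.0, "z": 0.018, "spin": 0.0, "claw": 0.0}, {"x": -0.0, "y": 0.0, "z": 0.018, "spin": 0.0, "claw": 0.0}, {"x": -0.0, "y": 0.0, "z": 0.018, "spin": 0.0, "claw": 0.0}, {"x": -0.0, "y": 0.0, "z": 0.018, "spin": 0.0, "claw": 0.0}, {"x": -0.0, "y": 0.0, "z": 0.018, "spin": 0.0, "claw": 0.0}, {"x": -0.0, "y": 0.0, "z": 0.018, "spin": 0.0, "claw": 0.0}, {"x": -0.0, "y": 0.0, "z": 0.018, "spin": 0.0, "claw": 0.0}, {"x": -0.0, "y": 0.0, "z": 0.018, "spin": 0.0, "claw": 0.0}, {"x": -0.0, "y": 0.0, "z": 0.019, "spin": 0.0, "claw": 0.0}, {"x": -0.0, "y": 0.0, "z": 0.018, "spin": 0.0, "claw": 0.0}]
end [ 0.5806 -0.1499  0.1254] 86.0
```

Request:
servo_tool([
  {"x": -0.002,"y": 0,"z": 0,"spin": 0,"claw": 0},
  {"x": 0,"y": -0.007,"z": 0.011,"spin": -1.9,"claw": 0},
  {"x": 0,"y": -0.007,"z": 0.011,"spin": -2.0,"claw": 0},
  {"x": 0,"y": -0.008,"z": 0.011,"spin": -1.9,"claw": 0},
  {"x": 0,"y": -0.008,"z": 0.011,"spin": -2.0,"claw": 0},
  {"x": 0,"y": 0,"z": 0,"spin": 0,"claw": 0},
])

```text
time: 4.9
ee_pos: [0.5609, 0.1186, 0.1253]
tool_rot: [-46.4, 89.9, -132.4]
contact_force: [0.1, 0.6, -2.6]
width: 0.0179
```

Run:
```python
from h import *
s=bot.get_state();print(s["time"],s["ee_pos"],th(s),s["contact_force"],s["width"])
a,b=bot.get_image("scene"),bot.get_image("top")
cv2.imwrite("pics/sw0.png",np.hstack([cv2.resize(i[y:y+120,x:x+120],None,fx=3.3,fy=3.3,interpolation=cv2.INTER_CUBIC) for i,y,x in((a,120,230),(b,130,190))]))
```

```text
4.9 [0.56094418 0.11856774 0.12533591] 86.05133755550207 [ 0.0687534   0.60738978 -2.58448128] 0.017883412026897638
```

View pics/sw0.png

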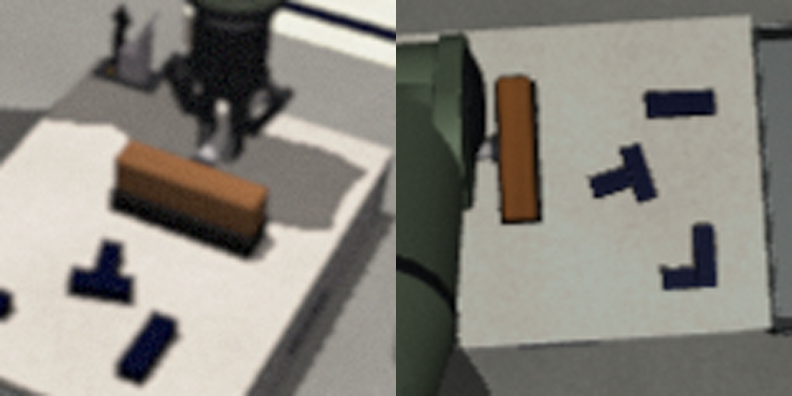

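The sweeper is held level just above the board. In the top crop its head spans rows 78–220, which covers the bar (90–117) and the tee (145–203). Sweeping now.

Request:
servo_tool([
  {"x": 0.001,"y": 0,"z": 0.018,"spin": 0,"claw": 0},
  {"x": 0,"y": 0,"z": 0.018,"spin": 0,"claw": 0},
  {"x": 0,"y": 0,"z": 0.018,"spin": 0,"claw": 0},
  {"x": 0,"y": 0,"z": 0.018,"spin": 0,"claw": 0},
  {"x": 0,"y": 0,"z": 0.018,"spin": 0,"claw": 0},
  {"x": 0,"y": 0,"z": 0.018,"spin": 0,"claw": 0},
  {"x": 0,"y": 0,"z": 0.018,"spin": 0,"claw": 0},
  {"x": 0,"y": 0,"z": 0.018,"spin": 0,"claw": 0},
  {"x": 0,"y": 0,"z": 0.018,"spin": 0,"claw": 0},
  {"x": 0,"y": 0,"z": 0.018,"spin": 0,"claw": 0},
])

```text
time: 6.0
ee_pos: [0.5749, -0.059, 0.1243]
tool_rot: [137.8, 90.0, 51.8]
contact_force: [-0.0, 2.1, -1.0]
width: 0.0175
```

Request:
servo_tool([
  {"x": 0,"y": 0,"z": 0.018,"spin": 0,"claw": 0},
  {"x": 0,"y": 0,"z": 0.018,"spin": 0,"claw": 0},
  {"x": 0,"y": 0,"z": 0.018,"spin": 0,"claw": 0},
  {"x": 0,"y": 0,"z": 0.018,"spin": 0,"claw": 0},
  {"x": 0,"y": 0,"z": 0.018,"spin": 0,"claw": 0},
  {"x": 0,"y": 0,"z": 0,"spin": 0,"claw": 0},
  {"x": 0,"y": 0,"z": 0,"spin": 0,"claw": 0},
])

```text
time: 6.7
ee_pos: [0.5809, -0.1487, 0.1241]
tool_rot: [-147.4, 90.0, 126.6]
contact_force: [-0.5, 0.1, -1.3]
width: 0.0175
```

Run:
```python
from h import *
s=bot.get_state();print(s["time"],s["ee_pos"],th(s),s["contact_force"],s["width"])
a,b=bot.get_image("scene"),bot.get_image("top")
cv2.imwrite("pics/sw1.png",np.hstack([cv2.resize(i[y:y+150,x:x+150],None,fx=2.6,fy=2.6,interpolation=cv2.INTER_CUBIC) for i,y,x in((a,190,150),(b,120,230))]))
print(plan.__name__)
L=lambda y,l:l-.07*y
plan([(s["ee_pos"][0],s["ee_pos"][1],.18,86,2),(L(.06,.4565),.06,.18,86,7),(L(.06,.4565),.06,.1245,86,2),(L(-.16,.4565),-.16,.1245,86,12)])
```

```text
6.7 [ 0.58085981 -0.1486615   0.12409324] -273.972837830559 [-0.53396294  0.06129778 -1.32370903] 0.017531579784220066
plan
[{"x": -0.028, "y": 0.0, "z": 0.0, "spin": 180.0, "claw": 0.0}, {"x": -0.028, "y": -0.0, "z": -0.001, "spin": 180.0, "claw": 0.0}, {"x": 0.0, "y": -0.016, "z": -0.031, "spin": 0.0, "claw": 0.0}, {"x": 0.0, "y": -0.016, "z": -0.031, "spin": 0.0, "claw": 0.0}, {"x": 0.0, "y": -0.016, "z": -0.031, "spin": 0.0, "claw": 0.0}, {"x": 0.0, "y": -0.016, "z": -0.031, "spin": 0.0, "claw": 0.0}, {"x": 0.0, "y": -0.016, "z": -0.031, "spin": 0.0, "claw": 0.0}, {"x": 0.0, "y": -0.017, "z": -0.031, "spin": 0.0, "claw": 0.0}, {"x": 0.0, "y": -0.016, "z": -0.032, "spin": 0.0, "claw": 0.0}, {"x": 0.028, "y": -0.0, "z": 0.0, "spin": 0.0, "claw": 0.0}]
[{"x": 0.028, "y": -0.0, "z": 0.0, "spin": 0.0, "claw": 0.0}, {"x": -0.0, "y": -0.0, "z": 0.018, "spin": 0.0, "claw": 0.0}, {"x": -0.0, "y": -0.0, "z": 0.018, "spin": 0.0, "claw": 0.0}, {"x": -0.0, "y": -0.0, "z": 0.018, "spin": 0.0, "claw": 0.0}, {"x": -0.0, "y": -0.0, "z": 0.019, "spin": 0.0, "claw": 0.0}, {"x": -0.0, "y": -0.0, "z": 0.018, "spin": 0.0, "claw": 0.0}, {"x": -0.0, "y": -0.0, "z": 0.019, "spin": 0.0, "claw": 0.0}, {"x": -0.0, "y": -0.0, "z": 0.018, "spin": 0.0, "claw": 0.0}, {"x": -0.0, "y": -0.0, "z": 0.019, "spin": 0.0, "claw": 0.0}, {"x": -0.0, "y": -0.0, "z": 0.018, "spin": 0.0, "claw": 0.0}]
[{"x": -0.0, "y": -0.0, "z": 0.019, "spin": 0.0, "claw": 0.0}, {"x": -0.0, "y": -0.0, "z": 0.018, "spin": 0.0, "claw": 0.0}, {"x": -0.0, "y": -0.001, "z": 0.019, "spin": 0.0, "claw": 0.0}]
end [ 0.4674 -0.16    0.1241] 85.95
```

View pics/sw1.png

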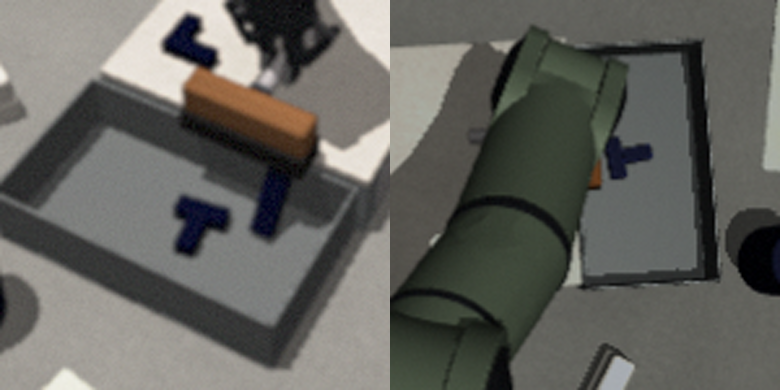

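Bar and tee are over the edge and in the bin (scene crop: 270,205 and 200,225); the angle is still on the board at 190,40. Next I lift, go back and make stroke 2 at the angle.

Request:
servo_tool([
  {"x": -0.028,"y": 0,"z": 0,"spin": 0,"claw": 0},
  {"x": -0.028,"y": 0,"z": -0.001,"spin": 0,"claw": 0},
  {"x": 0,"y": -0.016,"z": -0.031,"spin": 0,"claw": 0},
  {"x": 0,"y": -0.016,"z": -0.031,"spin": 0,"claw": 0},
  {"x": 0,"y": -0.016,"z": -0.031,"spin": 0,"claw": 0},
  {"x": 0,"y": -0.016,"z": -0.031,"spin": 0,"claw": 0},
  {"x": 0,"y": -0.016,"z": -0.031,"spin": 0,"claw": 0},
  {"x": 0,"y": -0.017,"z": -0.031,"spin": 0,"claw": 0},
  {"x": 0,"y": -0.016,"z": -0.032,"spin": 0,"claw": 0},
  {"x": 0.028,"y": 0,"z": 0,"spin": 0,"claw": 0},
])

```text
time: 7.8
ee_pos: [0.452, 0.0668, 0.1541]
tool_rot: [129.5, 89.7, 43.8]
contact_force: [1.1, -0.8, -3.5]
width: 0.0175
```

Request:
servo_tool([
  {"x": 0.014,"y": 0,"z": 0,"spin": 0,"claw": 0},
  {"x": 0.013,"y": 0,"z": 0,"spin": 0,"claw": 0},
  {"x": 0,"y": 0,"z": 0,"spin": 0,"claw": 0},
])

```text
time: 8.1
ee_pos: [0.4519, 0.0623, 0.1244]
tool_rot: [-83.2, 89.9, -169.1]
contact_force: [-0.0, 1.3, -1.8]
width: 0.0176
```

Run:
```python
from h import *
s=bot.get_state();print(s["time"],s["ee_pos"],th(s),s["contact_force"],s["width"])
a,b=bot.get_image("scene"),bot.get_image("top")
cv2.imwrite("pics/sw2.png",np.hstack([cv2.resize(i[y:y+150,x:x+150],None,fx=2.6,fy=2.6,interpolation=cv2.INTER_CUBIC) for i,y,x in((a,190,150),(b,120,230))]))
```

```text
8.1 [0.45191927 0.06234004 0.12438714] 85.92217078231754 [-0.02743071  1.32506974 -1.80578704] 0.017632087889853463
```

View pics/sw2.png

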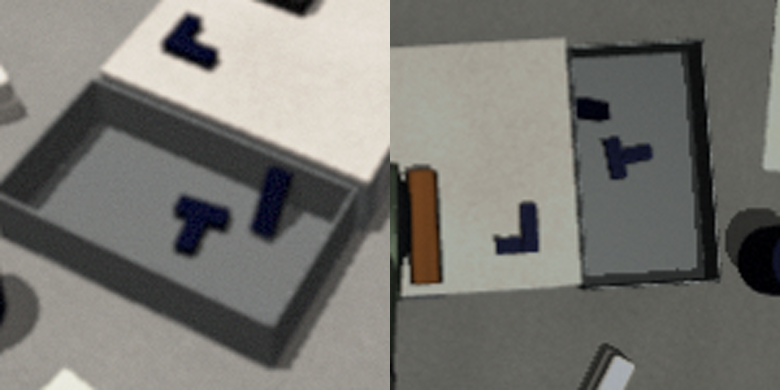

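The tee is flat in the bin and the bar leans against its +y wall. The head (top crop rows 170–283) covers the angle (205–255), so sweep.

Request:
servo_tool([
  {"x": 0,"y": 0,"z": 0.02,"spin": 0,"claw": 0},
  {"x": 0,"y": 0,"z": 0.02,"spin": 0,"claw": 0},
  {"x": 0,"y": 0,"z": 0.02,"spin": 0,"claw": 0},
  {"x": 0,"y": 0,"z": 0.02,"spin": 0,"claw": 0},
  {"x": 0,"y": 0,"z": 0.02,"spin": 0,"claw": 0},
  {"x": 0,"y": 0,"z": 0.02,"spin": 0,"claw": 0},
  {"x": 0,"y": 0,"z": 0.02,"spin": 0,"claw": 0},
  {"x": 0,"y": 0,"z": 0.02,"spin": 0,"claw": 0},
  {"x": 0,"y": 0,"z": 0.02,"spin": 0,"claw": 0},
  {"x": 0,"y": 0,"z": 0.02,"spin": 0,"claw": 0},
])

```text
time: 9.2
ee_pos: [0.4667, -0.1387, 0.1262]
tool_rot: [84.9, 89.9, -1.1]
contact_force: [-0.1, 0.7, -1.2]
width: 0.0178
```

Request:
servo_tool([
  {"x": 0,"y": 0,"z": 0.02,"spin": 0,"claw": 0},
  {"x": 0,"y": 0,"z": 0.01,"spin": 0,"claw": 0},
  {"x": 0,"y": 0,"z": 0,"spin": 0,"claw": 0},
  {"x": -0.03,"y": 0,"z": 0,"spin": 0,"claw": 0},
  {"x": -0.03,"y": 0,"z": 0,"spin": 0,"claw": 0},
  {"x": -0.03,"y": 0,"z": 0,"spin": 0,"claw": 0},
  {"x": 0,"y": 0,"z": 0,"spin": 0,"claw": 0},
])

```text
time: 9.9
ee_pos: [0.4701, -0.1672, 0.2187]
tool_rot: [82.0, 89.7, -4.0]
contact_force: [0.9, 0.8, -2.0]
width: 0.0175
```

Run:
```python
from h import *
s=bot.get_state();print(s["time"],s["ee_pos"],th(s),s["contact_force"],s["width"])
print([(d["conf"],np.round(d["box"])) for l in("offcut_bar","offcut_angle","offcut_tee") for d in bot.find_in("scene",l)])
b=bot.get_image("scene");cv2.imwrite("pics/sw3.png",cv2.resize(b[190:340,140:300],None,fx=3,fy=3))
```

```text
9.9 [ 0.47008483 -0.16716753  0.21867112] 85.94207621225787 [ 0.91954322  0.84943569 -2.0047238 ] 0.017540919771969064
[(0.58, array([244., 255., 265., 279.])), (0.15, array([100., 260., 154., 329.])), (0.57, array([211., 194., 234., 217.])), (0.65, array([215., 266., 238., 286.]))]
```

View pics/sw3.png

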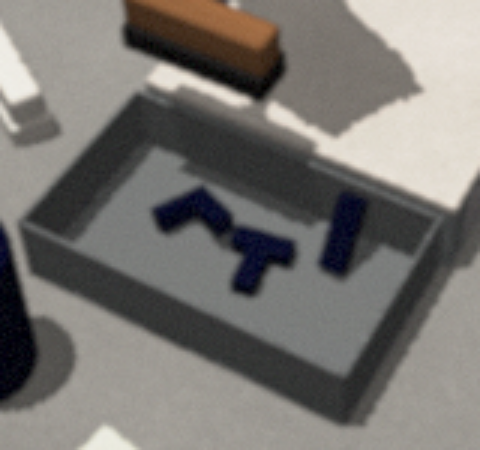

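All three offcuts are in the bin: angle (195,215), tee (260,255), bar (345,235). Next, hover over the clip.

Run:
```python
from h import *
plan([(.401,.183,.215,86,9)])
```

```text
[{"x": -0.0, "y": -0.005, "z": -0.039, "spin": 40.0, "claw": 0.0}, {"x": -0.0, "y": -0.029, "z": -0.027, "spin": 40.0, "claw": 0.0}, {"x": -0.0, "y": -0.04, "z": -0.002, "spin": 40.0, "claw": 0.0}, {"x": -0.0, "y": -0.032, "z": 0.024, "spin": 40.0, "claw": 0.0}, {"x": -0.0, "y": -0.009, "z": 0.038, "spin": 40.0, "claw": 0.0}, {"x": -0.0, "y": 0.018, "z": 0.035, "spin": 40.0, "claw": 0.0}, {"x": -0.0, "y": 0.036, "z": 0.016, "spin": 40.0, "claw": 0.0}, {"x": -0.0, "y": 0.038, "z": -0.011, "spin": 40.0, "claw": 0.0}, {"x": -0.001, "y": 0.022, "z": -0.034, "spin": 40.1, "claw": 0.0}]
end [0.4007 0.1834 0.2155] 86.05
```

```bash
sed -i 's/^def th.*/def th(s): return (s["tool_rot"][0]-s["tool_rot"][2])%360/' h.py
python3 - <<'E'
from h import *
plan([(.401,.183,.215,86,9)])
E
```

```text
[{"x": -0.0, "y": -0.005, "z": -0.039, "spin": 0.0, "claw": 0.0}, {"x": -0.0, "y": -0.005, "z": -0.039, "spin": 0.0, "claw": 0.0}, {"x": -0.0, "y": -0.005, "z": -0.039, "spin": 0.0, "claw": 0.0}, {"x": -0.0, "y": -0.005, "z": -0.039, "spin": 0.0, "claw": 0.0}, {"x": -0.0, "y": -0.004, "z": -0.04, "spin": 0.0, "claw": 0.0}, {"x": -0.0, "y": -0.005, "z": -0.039, "spin": 0.0, "claw": 0.0}, {"x": -0.0, "y": -0.004, "z": -0.04, "spin": 0.0, "claw": 0.0}, {"x": -0.0, "y": -0.005, "z": -0.039, "spin": 0.0, "claw": 0.0}, {"x": -0.001, "y": -0.004, "z": -0.04, "spin": 0.1, "claw": 0.0}]
end [0.4012 0.1831 0.2155] 86.05
```

Request:
servo_tool([
  {"x": 0,"y": -0.005,"z": -0.039,"spin": 0,"claw": 0},
  {"x": 0,"y": -0.005,"z": -0.039,"spin": 0,"claw": 0},
  {"x": 0,"y": -0.005,"z": -0.039,"spin": 0,"claw": 0},
  {"x": 0,"y": -0.005,"z": -0.039,"spin": 0,"claw": 0},
  {"x": 0,"y": -0.004,"z": -0.04,"spin": 0,"claw": 0},
  {"x": 0,"y": -0.005,"z": -0.039,"spin": 0,"claw": 0},
  {"x": 0,"y": -0.004,"z": -0.04,"spin": 0,"claw": 0},
  {"x": 0,"y": -0.005,"z": -0.039,"spin": 0,"claw": 0},
  {"x": 0.01,"y": -0.004,"z": -0.04,"spin": 0,"claw": 0},
  {"x": 0,"y": 0,"z": 0,"spin": 0,"claw": 0},
], squeeze=120)

```text
time: 11.1
ee_pos: [0.4, 0.1868, 0.2036]
tool_rot: [-91.8, 89.9, -177.4]
contact_force: [1.2, -0.3, -1.5]
width: 0.0168
```

Run:
```python
from h import *
s=bot.get_state();print(s["time"],s["ee_pos"],th(s),s["contact_force"],s["width"])
a,b=bot.get_image("scene"),bot.get_image("top")
cv2.imwrite("pics/cl0.png",np.hstack([cv2.resize(i[y:y+50,x:x+50],None,fx=8,fy=8,interpolation=cv2.INTER_CUBIC) for i,y,x in((a,100,245),(b,195,150))]))
```

```text
11.1 [0.399975   0.18679933 0.20358419] 85.63361041879088 [ 1.1815229  -0.33394708 -1.54494859] 0.01677329493139364
```

View pics/cl0.png

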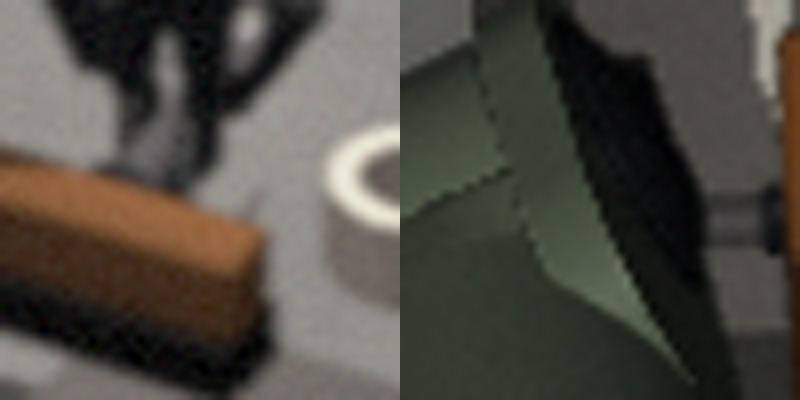

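Both cameras have the clip hidden by the arm, so I'll go down by feel, watching the wrist force.

Request:
servo_tool([
  {"x": 0.01,"y": 0,"z": 0,"spin": 0,"claw": 0},
  {"x": 0.01,"y": 0,"z": 0,"spin": 0,"claw": 0},
  {"x": 0.01,"y": 0,"z": 0,"spin": 0,"claw": 0},
  {"x": 0.01,"y": 0,"z": 0,"spin": 0,"claw": 0},
  {"x": 0,"y": 0,"z": 0,"spin": 0,"claw": 0},
])

```text
time: 11.7
ee_pos: [0.4013, 0.1817, 0.1638]
tool_rot: [-58.6, 89.9, -144.7]
contact_force: [0.8, 0.2, -2.2]
width: 0.0168
```

Request:
servo_tool([
  {"x": 0.005,"y": 0,"z": 0,"spin": 0,"claw": 0},
  {"x": 0.003,"y": 0,"z": 0,"spin": 0,"claw": 0},
  {"x": 0,"y": 0,"z": 0,"spin": 0,"claw": 0},
])

```text
time: 12.0
ee_pos: [0.4019, 0.1823, 0.1571]
tool_rot: [-60.5, 90.0, -146.5]
contact_force: [0.4, 0.3, -0.7]
width: 0.0167
```

Run:
```python
from h import *
s=bot.get_state();print(s["time"],s["ee_pos"],th(s),s["contact_force"],s["torque"],s["width"])
```

```text
12.0 [0.4018799  0.18226491 0.15709663] 85.99902050032881 [ 0.42833202  0.3207338  -0.69727727] [0.13781812 0.06390302 0.05508514] 0.01671002530689533
```

Request:
servo_tool([
  {"x": 0.003,"y": 0,"z": 0,"spin": 0,"claw": 0},
  {"x": 0.003,"y": 0,"z": 0,"spin": 0,"claw": 0},
  {"x": 0,"y": 0,"z": 0,"spin": 0,"claw": 0},
])

```text
time: 12.3
ee_pos: [0.4018, 0.1823, 0.151]
tool_rot: [-63.7, 90.0, -149.7]
contact_force: [0.5, -0.5, -2.5]
width: 0.0167
```

Request:
servo_tool([
  {"x": 0.003,"y": 0,"z": 0,"spin": 0,"claw": 0},
  {"x": 0.002,"y": 0,"z": 0,"spin": 0,"claw": 0},
  {"x": 0,"y": 0,"z": 0,"spin": 0,"claw": 0},
])

```text
time: 12.6
ee_pos: [0.4018, 0.1822, 0.146]
tool_rot: [-55.0, 90.0, -141.0]
contact_force: [0.3, -0.1, -2.5]
width: 0.0163
```

Run:
```python
from h import *
s=bot.get_state();print(s["time"],s["ee_pos"],th(s),s["contact_force"],s["torque"],s["width"])
```

```text
12.6 [0.40181886 0.18222935 0.14603258] 85.99535206733256 [ 0.2823116  -0.08687866 -2.45673139] [ 0.183412   -0.01073462 -0.01769561] 0.016338136048221576
```

Request:
servo_tool([
  {"x": 0.002,"y": 0,"z": 0,"spin": 0,"claw": 0},
  {"x": 0.002,"y": 0,"z": 0,"spin": 0,"claw": 0},
  {"x": 0,"y": 0,"z": 0,"spin": 0,"claw": 0},
])

```text
time: 12.9
ee_pos: [0.4021, 0.1824, 0.1422]
tool_rot: [103.9, 90.0, 17.9]
contact_force: [0.8, 1.0, 0.2]
width: 0.017
```

Request:
servo_tool([
  {"x": 0.002,"y": 0,"z": 0,"spin": 0,"claw": 0},
  {"x": 0.002,"y": 0,"z": 0,"spin": 0,"claw": 0},
  {"x": 0,"y": 0,"z": 0,"spin": 0,"claw": 0},
])

```text
time: 13.2
ee_pos: [0.4016, 0.1825, 0.1382]
tool_rot: [-107.1, 90.0, 166.9]
contact_force: [-3.0, 0.8, 0.9]
width: 0.0168
```

Run:
```python
from h import *
s=bot.get_state();print(s["time"],s["ee_pos"],th(s),s["contact_force"],s["torque"],s["width"])
```

```text
13.2 [0.40162973 0.18253268 0.13821759] 85.9694971626987 [-3.01824182  0.77729426  0.93856552] [0.48878057 0.5388077  0.20095829] 0.01682344672567829
```

Request:
servo_tool([
  {"x": 0.002,"y": -0.001,"z": 0,"spin": 0,"claw": 0},
  {"x": 0.002,"y": 0,"z": 0,"spin": 0,"claw": 0},
  {"x": 0,"y": 0,"z": 0,"spin": 0,"claw": 0},
])

```text
time: 13.5
ee_pos: [0.4011, 0.1822, 0.1341]
tool_rot: [55.0, 90.0, -31.0]
contact_force: [1.1, 0.3, -1.0]
width: 0.017
```

Request:
servo_tool([
  {"x": 0.002,"y": 0,"z": 0,"spin": 0,"claw": 0},
  {"x": 0.002,"y": 0,"z": 0,"spin": 0,"claw": 0},
  {"x": 0,"y": 0,"z": 0,"spin": 0,"claw": 0},
])

```text
time: 13.8
ee_pos: [0.4009, 0.1821, 0.13]
tool_rot: [-36.9, 90.0, -122.9]
contact_force: [3.0, 0.1, -3.6]
width: 0.0168
```

Run:
```python
from h import *
s=bot.get_state();print(s["time"],s["ee_pos"],th(s),s["contact_force"],s["torque"],s["width"])
```

```text
13.8 [0.40091931 0.18211444 0.13000373] 86.00707840315863 [ 2.98472704  0.09720278 -3.64715343] [ 0.18328931 -0.4657724  -0.0908772 ] 0.016787799540950093
```

Request:
servo_tool([
  {"x": 0.002,"y": 0,"z": 0,"spin": 0,"claw": 0},
  {"x": 0.002,"y": 0,"z": 0,"spin": 0,"claw": 0},
  {"x": 0,"y": 0,"z": 0,"spin": 0,"claw": 0},
])

```text
time: 14.1
ee_pos: [0.4007, 0.1821, 0.126]
tool_rot: [-59.4, 90.0, -145.4]
contact_force: [1.9, 0.0, -4.5]
width: 0.0166
```

Request:
servo_tool([
  {"x": 0.002,"y": 0,"z": 0,"spin": 0,"claw": 0},
  {"x": 0.001,"y": 0,"z": 0,"spin": 0,"claw": 0},
  {"x": 0,"y": 0,"z": 0,"spin": 0,"claw": 0},
])

```text
time: 14.4
ee_pos: [0.4009, 0.1827, 0.1234]
tool_rot: [178.1, 90.0, 92.1]
contact_force: [-1.2, 2.5, 5.6]
width: 0.0169
```

Run:
```python
from h import *
s=bot.get_state();print(s["time"],s["ee_pos"],th(s),s["contact_force"],s["torque"],s["width"])
```

```text
14.4 [0.40085992 0.18268436 0.12338575] 85.96474674958567 [-1.20001391  2.54413792  5.63590338] [ 0.36617467  0.22548888 -0.03059027] 0.01687150205127643
```

Request:
servo_tool([
  {"x": 0.001,"y": 0,"z": 0,"spin": 0,"claw": 0},
  {"x": 0.001,"y": 0,"z": 0,"spin": 0,"claw": 0},
  {"x": 0,"y": 0,"z": 0,"spin": 0,"claw": 0},
])

```text
time: 14.7
ee_pos: [0.401, 0.1832, 0.1227]
tool_rot: [159.0, 89.9, 73.0]
contact_force: [-12.6, 2.1, 45.1]
width: 0.0167
```

Run:
```python
from h import *
s=bot.get_state();print(s["time"],s["ee_pos"],th(s),s["contact_force"],s["torque"],s["width"])
```

```text
14.7 [0.40096363 0.1831847  0.12267691] 85.9647482411069 [-12.55404998   2.1348042   45.06520806] [0.13552814 2.54769005 0.01441981] 0.016749010927142864
```

Request:
servo_tool([
  {"x": -0.002,"y": 0,"z": 0,"spin": 0,"claw": 0},
  {"x": 0,"y": 0,"z": 0,"spin": 0,"claw": 0.06},
  {"x": 0,"y": 0,"z": 0,"spin": 0,"claw": 0.06},
  {"x": 0,"y": 0,"z": 0,"spin": 0,"claw": 0.06},
  {"x": 0,"y": 0,"z": 0,"spin": 0,"claw": 0.06},
  {"x": 0,"y": 0,"z": 0,"spin": 0,"claw": 0.06},
  {"x": 0,"y": 0,"z": 0,"spin": 0,"claw": 0.06},
])

```text
time: 15.4
ee_pos: [0.4009, 0.1822, 0.1232]
tool_rot: [-49.6, 90.0, -135.6]
contact_force: [-0.9, -0.6, 0.7]
width: 0.0601
```

Run:
```python
from h import *
s=bot.get_state();print(s["time"],s["ee_pos"],th(s),s["contact_force"],s["torque"],s["width"])
```

```text
15.4 [0.40090302 0.18222144 0.12324665] 85.99485396909128 [-0.90723931 -0.60276627  0.69281995] [-0.05531698 -0.0313792   0.04984124] 0.060103475107713855
```

Request:
servo_tool([
  {"x": -0.02,"y": 0,"z": 0,"spin": 0,"claw": 0.06},
  {"x": -0.04,"y": 0,"z": 0,"spin": 0,"claw": 0.06},
  {"x": -0.04,"y": 0,"z": 0,"spin": 0,"claw": 0.06},
  {"x": -0.04,"y": 0,"z": 0,"spin": 0,"claw": 0.06},
  {"x": -0.04,"y": 0,"z": 0.01,"spin": 0,"claw": 0.06},
  {"x": 0,"y": 0.01,"z": 0.04,"spin": 0,"claw": 0.06},
  {"x": 0,"y": 0.01,"z": 0.04,"spin": 0,"claw": 0.06},
  {"x": 0,"y": 0.01,"z": 0.04,"spin": 0,"claw": 0.06},
  {"x": 0,"y": 0.01,"z": 0.04,"spin": 0,"claw": 0.06},
  {"x": 0,"y": 0.01,"z": 0.04,"spin": 0,"claw": 0.06},
])

```text
time: 16.4
ee_pos: [0.4656, -0.0254, 0.3035]
tool_rot: [111.3, 90.0, 25.3]
contact_force: [0.7, 1.7, -0.6]
width: 0.06
```

Request:
servo_tool([
  {"x": 0,"y": 0.01,"z": 0.04,"spin": 0,"claw": 0.06},
  {"x": 0,"y": 0.01,"z": 0.04,"spin": 0,"claw": 0.06},
  {"x": 0,"y": 0,"z": 0.04,"spin": 0,"claw": 0.06},
  {"x": 0,"y": 0,"z": 0.04,"spin": 0,"claw": 0.06},
  {"x": 0,"y": 0,"z": 0.04,"spin": 0,"claw": 0.06},
  {"x": 0,"y": 0,"z": 0,"spin": 0,"claw": 0.06},
])

```text
time: 17.0
ee_pos: [0.4984, -0.227, 0.3032]
tool_rot: [-14.7, 89.9, -101.1]
contact_force: [-0.8, 0.7, -0.0]
width: 0.0602
```

Run:
```python
from h import *
s=bot.get_state();print(s["time"],s["ee_pos"],th(s),s["contact_force"],s["width"])
a,b=bot.get_image("scene"),bot.get_image("top")
cv2.imwrite("pics/f_s.png",a);cv2.imwrite("pics/f_t.png",b)
cv2.imwrite("pics/end.png",np.hstack([cv2.resize(i[y:y+90,x:x+80],None,fx=5,fy=5,interpolation=cv2.INTER_CUBIC) for i,y,x in((a,110,235),(b,170,155))]))
z=.142;
```

```text
17.0 [ 0.49840665 -0.22703706  0.30319824] 86.33707048491016 [-0.78375081  0.71904655 -0.02211516] 0.060154177387810676
```

View pics/end.png

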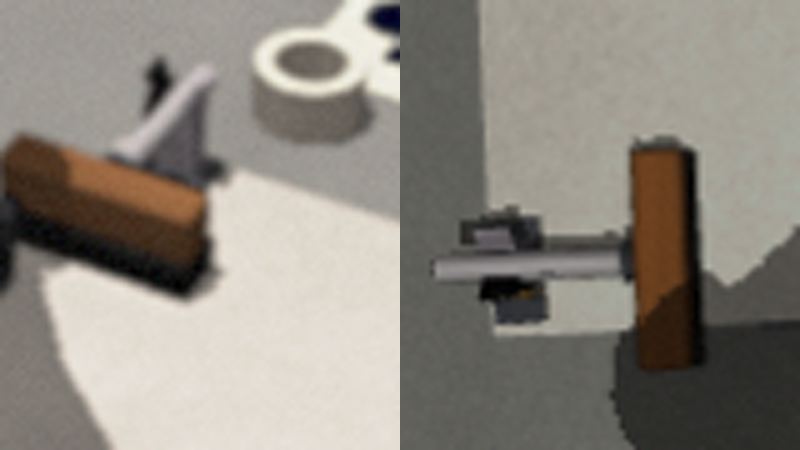

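Run:
```python
from h import *
np.set_printoptions(precision=4,suppress=True)
z5=lambda X,o:(np.array(X,float)+.5)/5-.5+o
print("end tri",tri(z5((436,268),[155,170]),z5((207,76),[235,110])))
print("end tri orig-check head joint",tri(z5((628,260),[155,170]),z5((122,152),[235,110])))
# predicted handle for head pose home: axis .142
H=onz("top",z5([(436,268),(625,262)],[155,170]),.142);print(H, np.degrees(np.arctan2(*(H[0]-H[1])[:2])))
u=(H[0]-H[1]);u/=np.linalg.norm(u)
for z in(.142,.150,.162):
    e=H[0].copy();e=onz("top",z5([(436,268)],[155,170]),z)[0]
    print(z,e,(proj("scene",e)[0]-[235,110]+.5)*5)
b=cv2.imread("pics/f_t.png").astype(int);m=(b[...,2]-b[...,0]>45).astype(np.uint8);m[:180]=0;m[:, :270]=0
P=np.argwhere(m[190:250,270:300])[:,::-1]+[270,190]
a0=cv2.imread("pics/scene0.png");a1=cv2.imread("pics/f_s.png")
f=lambda i:cv2.resize(i[113:150,250:285],None,fx=11,fy=11,interpolation=cv2.INTER_CUBIC)
cv2.imwrite("pics/jaw.png",np.hstack([f(a0),f(a1)]))
```

```text
end tri [0.46   0.0216 0.3109]
end tri orig-check head joint [ 0.4679 -0.0885  0.3299]
[[ 0.4016 -0.006   0.142 ]
 [ 0.4074 -0.1342  0.142 ]] -2.595727536019228
0.142 [ 0.4016 -0.006   0.142 ] [ -4.2649 284.8828]
0.15 [ 0.4017 -0.0061  0.15  ] [ -4.6237 275.3985]
0.162 [ 0.4018 -0.0064  0.162 ] [ -5.1672 261.0343]
```

View pics/jaw.png

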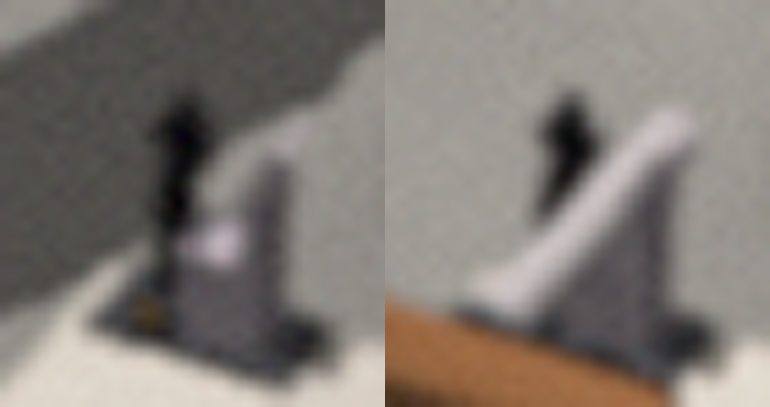

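The jaw tip is at the same pixel (185,100) before and after, so it has closed. My height check was wrong because I ignored the 400 px panel offset; redo it.

Run:
```python
from h import *
np.set_printoptions(precision=4,suppress=True)
z5=lambda X,o:(np.array(X,float)+.5)/5-.5+o
T=z5([(36,268),(228,261)],[155,170])
H=onz("top",T,.142);print(H, np.degrees(np.arctan2(*(H[0]-H[1])[[1,0]])))
for z in(.142,.150,.162):
    e=onz("top",T,z); print(z,((proj("scene",e)-[250,113]+.5)*11+[385,0]).round())
for c in("top","scene"):
  print(c,[(l,round(d["conf"],2),np.round(d["box"])) for l in("jar","vinyl_roll","tape_roll") for d in bot.find_in(c,l)[:1]])
```

```text
[[0.3974 0.2659 0.142 ]
 [0.4042 0.1352 0.142 ]] 93.0059477120264
0.142 [[675. 138.]
 [478. 350.]]
0.15 [[674. 121.]
 [477. 331.]]
0.162 [[671.  94.]
 [475. 302.]]
top [('jar', 0.84, array([208., 100., 227., 127.])), ('vinyl_roll', 0.57, array([361., 207., 405., 233.])), ('tape_roll', 0.75, array([106., 210., 137., 236.]))]
scene [('jar', 0.59, array([349., 199., 376., 236.])), ('vinyl_roll', 0.57, array([ 99., 260., 153., 328.])), ('tape_roll', 0.72, array([282., 116., 310., 138.]))]
```

Run:
```python
from h import *
np.set_printoptions(precision=1,suppress=True)
def rod(c,f,box):  # bright grey pixels' mid line inside box
    im=cv2.imread(f)[box[1]:box[3],box[0]:box[2]].astype(int); return im
# initial: predicted scene pixels of handle standing flat vs observed (s1.png points)
H=np.array([[.5971,.244,.142],[.5891,.1228,.142]]); print("init pred",proj("scene",H),"obs",(np.array([(575,133),(525,178)])+.5)/2.35-.5+[80,90])
# head now: centre from handle line, compare with the wood's scene outline
hc=np.array([.3974,.2659]); u=np.array([.4042-.3974,.1352-.2659]);u/=np.linalg.norm(u); n=np.array([-u[1],u[0]])
for nm,c0,uu,f in(("init",np.array([.5972,.246]),np.array([-.0663,-.9978]),"scene0"),("now",hc,u,"f_s")):
    nn=np.array([-uu[1],uu[0]]); c=c0+uu*.153
    X=np.array([[*(c+uu*a+nn*b),z] for a in(-.016,.016) for b in(-.073,.073) for z in(.116,.156)])
    q=proj("scene",X); im=cv2.imread(f"pics/{f}.png").astype(int); m=(im[...,2]-im[...,0]>40)
    x0,y0=(q.min(0)-6).astype(int);x1,y1=(q.max(0)+6).astype(int); P=np.argwhere(m[y0:y1,x0:x1])[:,::-1]+[x0,y0]
    print(nm,"pred",q.min(0),q.max(0),"obs",P.min(0),P.max(0))
```

```text
init pred [[323.7 146.8]
 [304.6 165.3]] obs [[324.4 146.3]
 [303.1 165.5]]
init pred [277.5 155.5] [322.8 188.1] obs [280 157] [321 182]
now pred [233.5 135.5] [276.4 163.3] obs [236 138] [275 160]
```

```bash
python3 -c "
from workcell import bot
print(bot.finish_job(), bot.get_state()['time'])"
```

```text
the job is handed in; nothing more can be done
the job is handed in; nothing more can be done
```

I handed the job in with the robot's clock just past 17 s. All three offcuts are in the bin and the sweeper is in its clip.

- **Sweep:** I gripped the wooden sweeper by its handle and made two strokes, first for the bar and tee, then for the angle. After the second stroke the scene picture showed all three in the bin. The bar leans against the bin's +y wall; the other two appear to lie flat.
- **Clip:** The wrist force rose at the nose, then turned to a downward pull as the handle passed it. The handle stopped at the same tool height (123 mm) as when I first gripped the sweeper standing on the board. I then let go and moved the arm clear.
- **Last checks:** The jaw tip is at the same pixel as before I started, so it has closed. The handle end and the head are where the home pose predicts, within about 1–3 pixels. That is about as close as the same check on the sweeper at the start. The networks found the jar, vinyl roll and tape roll where they stood.
- **Not clean:**
  - The last 2 mm of pushing reached 45 N at the wrist for a moment. It went through the held handle, and I backed off at once.
  - Going into the clip, both cameras had it hidden behind the arm, so I lowered by force readings alone.
  - One sighting along the handle, near the head, put it about 13 mm higher than the home pose. That stretch is mostly hidden by the head, so I trusted the other checks.
  - The head overhangs the board's -x edge by about 20–25 mm.

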